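# Lock a jar in the worktop jar clamp with its quick-release pin

### The arm

A 6-joint arm with a two-finger parallel gripper is mounted at the origin on a cart in front of the work surface, level with it; the furniture and walls round the work are solid. World frame = base frame: x ahead of the robot, y to its left, z up, the work surface at z = 0. Lengths are in m, angles in degrees, forces in N, time in s.
With the tool pointing down it reaches from about 0.4 to 0.825 m from the base axis. Payload 7 kg.
Tool frame: the origin (TCP) lies midway between the tips of the shut fingers; the grasp point (between the pads) lies hold_point_z behind it (hold_point_z is the distance from the TCP to the grasp point, in m); z points along the fingers, y is the line along which they close (so a half turn about z gives the same grasp; the last joint's range is limited). The gripper opens to 88 mm and grips with 3 to 60 N. Pads are 19 mm wide; open, the fingers measure 130 mm over their backs; the gripper's body (78 mm by 193 mm) begins 47 mm behind the grasp point.
Start: joints at [83.314, 20.546, 0.682, 0, -70.136, -16.507], TCP at [0.266, 0.62, 0.227] pointing down, gripper open.
Joint ranges: [-176.03, 176.03], [-82.01, 121.73], [-58.28, 71.71], [-173.87, 95.51], [-174.79, -0.11], [-173.66, 173.66]. Speed limits (degrees/s): [136.94, 136.94, 172.46, 180, 180, 180].

### API

Orientations are given as [roll, pitch, yaw] about the fixed x, y, z axes, in that order (R = Rz(yaw) Ry(pitch) Rx(roll)).
In Python, from plant import * gives the robot as it stands.
- The arm moves only by the tool step_arm, never from a script. Its argument "steps" is a list that holds one entry, the list of rows, each a list of 6 numbers: the shift along the tool's x, y, z scaled (see below), then the turn, a rotation vector about the tool's x, y, z scaled (see below). In form: [[[tx, ty, tz, wx, wy, wz], ...]]. A call has 1 to 20 rows; each row is the pose to reach, as a shift and turn from the pose commanded when the call began, along the tool's axes at that moment; what a row does not reach only later rows make up. The controller multiplies each number of a shift by 100 mm and each number of a turn by 0.5 rad. A row lasts 1/10 s, in which the tool goes at most 50 mm and 8.59 degrees, less where a joint would pass 70% of its speed; a pose out of reach is approached as far as the arm can. A call with a number of a shift or a turn outside -1 to 1 is refused whole. A call with a gripper value outside its range is refused whole. "jaw" is the closure in counts, from 0 (fully open) to 255 (shut), set as the call begins (left out, the last holds). The fingers move at their own pace and stop on an object; the grip force is fixed at half the most. Time passes only in rows, so rows that repeat a pose let the fingers close. It gives the time, the measured TCP pose, the force, the opening and the grip force at its end, in the units of the state.
- get_obs(): the state, without advancing time (a new reading comes with each control period).
- snapshot(name): name is "side" or "top" or "wrist"; returns (picture, depth): 384x512x3 uint8, red, green, blue; 384x512 float32, m along the optical axis (not along the pixel's ray), 0 where there is no reading.
- calibration(name): a dict with "mtx" (3x3 intrinsics, pixels), "dist" ([k1, k2, p1, p2, k3] as OpenCV has them; the pictures are not rectified), "rvec" (rotation vector, rad) and "tvec" (3), from world to camera coordinates, as OpenCV has them. Camera axes: x right, y down, z forward; pixel columns grow to the right and rows downward; lengths in m; the calibration is good to about 2 mm. A picture is of the moment at which its call begins: read the wrist's pose just before it. calibration takes no time and is no camera call; for the wrist camera it gives the pose at the moment of the call.
- close_job(): hands the job in; it is judged then, once.
The state is a dict: "clock": time; "joint_pos": joint angles; "qvel": joint speeds; "tau": joint torques, N m; "tool_pos": TCP position; "orientation": TCP orientation; "force": force on the tool from outside, world axes, zero at the start; "moment": the same for the moment, N m; "opening": finger opening in m; "gripper_force": force on a finger pad.
Only numpy, scipy, OpenCV 4.12 (cv2) and the standard library are available. Lean on these libraries where they do the work, as an engineer would, in place of code of your own. Each camera call takes 0.05 s, during which the arm holds its last target. There are 200 camera calls.

### The job

Lock the jar in the jar clamp. Pull the quick-release pin straight up out of the clamp's sliding jaw, so that the jaw springs across against the jar, then push the same pin back down through the hole in the jaw, which now lies over the second hole of the rail, until it clicks fully home with its collar on the jaw. Leave the jar standing upright between the jaws.

Things in the scene. Friction and masses are not known exactly. Their poses are not given: they have to be found in the camera images.
- pin: Upright quick-release pin, 70 g. Origin on its axis under the collar, z up. Above: steel collar 34 mm wide, 5 thick; neck 16 wide; black round knob 25 wide from 12 to 42 mm above origin. Below: shank 12 wide, 38 long, last 8 mm tapered to 5. Spring balls in the jaw snap into its groove when home: about 10 N to pull or push home. Raised 20 mm it leaves the rail (jaw is freed), 38 mm the jaw.
- jaw_hole (a point): Centre of the mouth of the pin hole on top of the sliding jaw, 48 mm over the worktop; moves with the jaw. Funnel 29 mm wide narrowing in 8 mm to a 14 mm hole; rail top 22 mm below. Pin home: its origin is here. z up; y: way the jaw springs, to the jar; x: across the clamp, free room on both sides of the knob. Jaw block 50 mm wide, its upright plate 60 mm high, 40 to 50 mm off along y.
- jaw (a joint): Slide of the grey jaw along the rail, m: 0 open, as pinned at the start (about 3 mm of play); about 0.040 against the jar and over the rail's second hole. A spring drives it to the jar with 4 to 5 N; it crosses in about 1 s once the pin is out, and drags lightly on the pin until that is clear. The first rail hole then lies bare 40 mm behind: not the place for the pin.
- jar: Glass jar with green lid, 51 mm wide, 92 tall, 120 to 240 g, loose on the clamp's 8 mm wooden base board between the sliding and the fixed jaw (62 mm high). Origin at the centre of its underside, z up; lid top 100 mm over the worktop. The closing jaw slides it against the fixed jaw; clamped, its axis is about 75 mm from the jaw hole along y.
Things that resemble listed ones, but are neither listed nor needed, are in the scene too. What is shaped like the pin but yellow is not meant. Leave any pink look-alike of the jar alone.

How it is judged:
By the outcome, as a careful person would: the job done as asked, in the order asked, and still so for the second after the job is handed in, with the robot touching nothing.
It also fails if it takes over 38 s, if anything falls off the work surface, if the arm or the gripper's body presses on something with over 40 N, if the wrist force passes 120 N, or if a joint passes its speed limit or range.

## Working session

There is one attempt and no reset: what is moved stays moved. The work goes in short steps, Python scripts to look and compute and a tool call to move; the robot and the scene stay as the last step left them, time stands still between calls to the robot, and variables do not carry over. Pictures are saved under pics/ and viewed, at most 10 in all, crops included, and the job is handed in when it is done.

Besides the shell and the picture viewer there is one more tool, called after ">>>" in YAML: its name, and indented under it one key for each argument. step_arm: Moves the arm, as the interface text tells. Its arguments: {"type":"object","properties":{"steps":{"type":"array","items":{"type":"array","items":{"type":"array","items":{"type":"number","minimum":-1,"maximum":1}}}},"jaw":{"type":"number"}},"required":["steps"]}

```bash
mkdir -p pics; ls
cat > h.py <<'E'
from plant import *
import numpy as np, cv2
from scipy.spatial.transform import Rotation as R
def cloud(name):
    img,d=snapshot(name); c=calibration(name)
    h,w=d.shape; u,v=np.meshgrid(np.arange(w),np.arange(h))
    p=cv2.undistortPoints(np.stack([u,v],-1).reshape(-1,1,2).astype(np.float64),np.array(c["mtx"],float),np.array(c["dist"],float)).reshape(h,w,2)
    P=np.dstack([p[...,0]*d,p[...,1]*d,d]); Rm=cv2.Rodrigues(np.array(c["rvec"],float))[0]
    W=(P-np.array(c["tvec"],float).ravel())@Rm; W[d==0]=np.nan
    return img,W
def save(n,img): cv2.imwrite(n,img[...,::-1])
E
python3 - <<'E'
from h import *
o=get_obs(); print(o)
ims=[]
for n in ("top","side"):
    i,W=cloud(n); np.savez(f"{n}.npz",i=i,W=W); save(f"pics/{n}.png",i)
    ims.append(i)
print({k:np.round(v,3).tolist() for k,v in calibration("top").items()})
E
```

```text
pics
{'clock': 0.0, 'joint_pos': array([ 8.33139562e+01,  2.05898999e+01,  6.33876318e-01, -1.85526103e-02,
       -7.01349209e+01, -1.65078137e+01]), 'qvel': array([-0.02749668,  0.0874592 , -0.03662591, -0.01001192, -0.01385715,
        0.04522335]), 'tau': array([ 2.06682082e-03, -5.82715774e+01,  2.93042654e+01,  6.99708447e+00,
        6.80234531e-03, -1.40121192e-04]), 'tool_pos': array([0.26567696, 0.61999459, 0.22564572]), 'orientation': array([ 1.79907848e+02, -9.12199217e-03, -2.32001683e+01]), 'force': array([ 0.65024786, -0.39156973, -0.63357928]), 'moment': array([ 0.00270839,  0.02366418, -0.01993798]), 'gripper_force': 0.0, 'opening': 0.08818603599224088}
{'mtx': [[385.259, 0.0, 248.763], [0.0, 385.259, 193.367], [0.0, 0.0, 1.0]], 'dist': [-0.123, 0.0, 0.0, 0.0, 0.0], 'rvec': [2.046, -2.185, 0.226], 'tvec': [0.032, 0.477, 0.832]}
```

View pics/top.png

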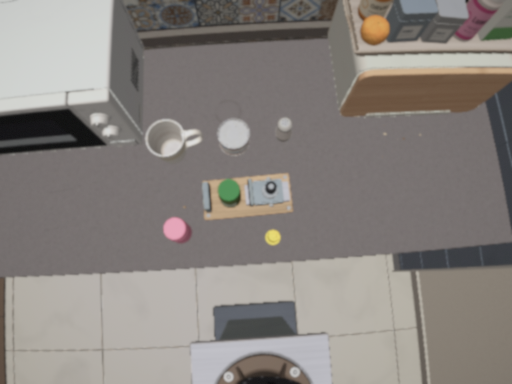

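View pics/side.png

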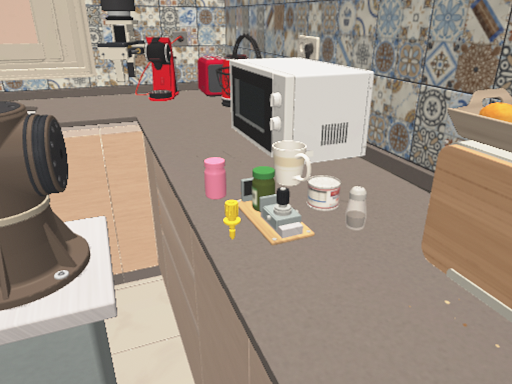

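The top view shows the clamp on a wooden board. The black-knobbed pin is at (271,187), the green-lidded jar at (229,191) and the fixed jaw at (206,195). The look-alikes are a yellow pin at (273,237) and a pink jar at (176,230). The black knob with a steel collar, seated in the grey jaw, fits the description. In the side view it is at (283,195). I'll confirm it in a crop and measure.

Run:
```python
from h import *
t=np.load("top.npz"); s=np.load("side.npz")
a=cv2.resize(t['i'][160:250,190:310],None,fx=3.3,fy=3.3,interpolation=cv2.INTER_CUBIC)
b=cv2.resize(s['i'][160:250,200:320],None,fx=3.3,fy=3.3,interpolation=cv2.INTER_CUBIC)
save("pics/crop.png",np.hstack([a,b]))
W=t['W']
for n,(u,v) in dict(knob=(271,187),collar=(271,194),jar=(229,191),fixed=(206,195),boardTR=(289,176),boardBR=(291,212),boardBL=(205,217),boardTL=(203,182),yellow=(273,237),pink=(176,230),can=(233,133),shaker=(285,126),mug=(165,140),mw=(130,100),jawblk=(258,192),box=(360,100)).items(): print(n,np.round(W[v,u],3))
# jar lid & knob centres
for nm,S,C in (("top",t,(slice(175,215),slice(195,300))),("side",s,(slice(160,250),slice(225,320)))):
    i=S['i'][C].astype(int); P=S['W'][C]
    g=(i[...,1]>i[...,0]+30)&(i[...,1]>i[...,2]+20)&(P[...,2]>.09)
    k=(i.max(-1)<70)&(P[...,2]>.055)&(P[...,2]<.1)&~g
    for n,m in(("lid",g),("knob",k)): 
        q=P[m]; print(nm,n,len(q),np.round(np.nanmin(q,0),3),np.round(np.nanmax(q,0),3),np.round(np.nanmedian(q,0),3))
    if nm=="top":
        # board outline: height .005-.012
        m=(P[...,2]>.004)&(P[...,2]<.02)&(i[...,0]>i[...,2]+40)
        uv=P[m][:,:2].astype(np.float32); print("board",cv2.minAreaRect(uv))
        m=(P[...,2]>.035)&(P[...,2]<.056); q=P[m]; print("z48",len(q),cv2.minAreaRect(q[:,:2].astype(np.float32)))
i,W=cloud("wrist"); save("pics/w0.png",i)
```

```text
knob [ 0.481 -0.048  0.091]
collar [ 0.47  -0.049  0.066]
jar [0.476 0.044 0.098]
fixed [0.479 0.098 0.058]
boardTR [ 0.526 -0.101 -0.001]
boardBR [ 0.437 -0.098 -0.003]
boardBL [0.437 0.108 0.008]
boardTL [0.51  0.103 0.059]
yellow [ 0.372 -0.045  0.08 ]
pink [0.4   0.163 0.09 ]
can [0.624 0.028 0.057]
shaker [ 0.622 -0.092  0.086]
mug [0.633 0.198 0.016]
mw [0.692 0.253 0.128]
jawblk [ 0.482 -0.021  0.04 ]
box [ 0.669 -0.268  0.105]
top lid 354 [0.455 0.024 0.091] [0.504 0.066 0.106] [0.478 0.045 0.099]
top knob 48 [ 0.455 -0.054  0.056] [0.479 0.046 0.092] [0.467 0.024 0.076]
board ((0.48243314027786255, 0.0049691274762153625), (0.0952475517988205, 0.2101394534111023), 0.4410667419433594)
z48 678 ((0.48191168904304504, 0.012548036873340607), (0.06973347067832947, 0.18040040135383606), 0.6461693048477173)
side lid 230 [0.455 0.019 0.09 ] [0.503 0.069 0.103] [0.477 0.034 0.1  ]
side knob 190 [ 0.452 -0.063  0.055] [0.494 0.092 0.093] [ 0.477 -0.057  0.077]
```

View pics/crop.png

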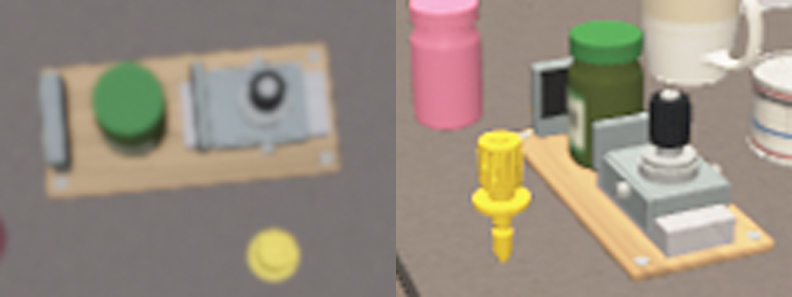

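The crop confirms it: the black-knobbed pin with its steel collar sits in the grey jaw (crop at about (268,92) and (668,125)). The yellow one stands loose on the worktop nearer the robot, so it isn't the pin I want. The pin is at about (0.48, -0.05). Moving now.

>>> step_arm:
  steps:
    - [[0.31,0.33,0,0,0,0],[0.62,0.67,0,0,0,0],[0.92,1,0,0,0,0]]
  jaw: 0

```text
clock: 0.45
tool_pos: [0.3111, 0.4906, 0.2259]
orientation: [179.9, -0.0, -23.2]
force: [-0.0, 0.3, -0.5]
opening: 0.0877
gripper_force: 0.0
```

```bash
python3 -c "
from plant import *
import plant
print(globals().get('hold_point_z'),[n for n in dir(plant) if n[0]!='_'])"
python3 - <<'E'
from h import *
s=np.load("top.npz");W=s['W'];P=W.reshape(-1,3)
for y0,y1 in((.2,.4),(.4,.6),(.0,.2)):
    m=(P[:,1]>y0)&(P[:,1]<y1)&(P[:,2]>.12); print(y0,np.round(np.nanmin(P[m],0),3) if m.any() else 0)
E
```

```text
0.0188 ['PlanningError', 'calibration', 'close_job', 'get_obs', 'hold_point_z', 'snapshot']
0.2 [0.602 0.2   0.12 ]
0.4 [0.623 0.4   0.12 ]
0.0 [0.104 0.    0.12 ]
```

>>> step_arm:
  steps:
    - [[0.31,0.33,0,0,0,0],[0.62,0.67,0,0,0,0],[0.92,1,0,0,0,0]]

```text
clock: 0.75
tool_pos: [0.3564, 0.3621, 0.2265]
orientation: [180.0, 0.0, -23.2]
force: [1.6, 1.3, 0.7]
opening: 0.0876
gripper_force: 0.0
```

>>> step_arm:
  steps:
    - [[0.31,0.33,0,0,0,0],[0.62,0.67,0,0,0,0],[0.92,1,0,0,0,0]]

```text
clock: 1.05
tool_pos: [0.4015, 0.2341, 0.2266]
orientation: [-180.0, -0.0, -23.2]
force: [0.4, -0.7, 0.0]
opening: 0.0877
gripper_force: 0.0
```

>>> step_arm:
  steps:
    - [[0.31,0.33,0,0,0,0.25],[0.62,0.67,0,0,0,0.5],[0.92,1,0,0,0,0.75],[0.92,1,0,0,0,1]]

```text
clock: 1.45
tool_pos: [0.447, 0.1036, 0.2264]
orientation: [180.0, -0.0, -52.4]
force: [-0.1, 0.3, -0.3]
opening: 0.0876
gripper_force: 0.0
```

>>> step_arm:
  steps:
    - [[0.4,0.15,0,0,0,0.25],[0.8,0.3,0,0,0,0.5],[0.8,0.3,0,0,0,0.75],[0.8,0.3,0,0,0,1]]

```text
clock: 1.85
tool_pos: [0.4724, 0.0249, 0.2263]
orientation: [180.0, -0.0, -81.0]
force: [-0.1, 0.1, 0.5]
opening: 0.0881
gripper_force: 0.0
```

>>> step_arm:
  steps:
    - [[0,0,0,0,0,0.17],[0,0,0,0,0,0.335],[0,0,0,0,0,0.335]]

```text
clock: 2.15
tool_pos: [0.4722, 0.0262, 0.2264]
orientation: [180.0, -0.0, -90.2]
force: [0.4, -0.6, -0.8]
opening: 0.0874
gripper_force: 0.0
```

Run:
```python
from h import *
o=get_obs(); print(o['tool_pos'],o['orientation'])
i,W=cloud("wrist"); np.savez("w1.npz",i=i,W=W); save("pics/w1.png",i)
```

```text
[0.47223718 0.02624998 0.22642128] [ 1.79981904e+02 -1.78483824e-03 -9.01676444e+01]
```

View pics/w1.png

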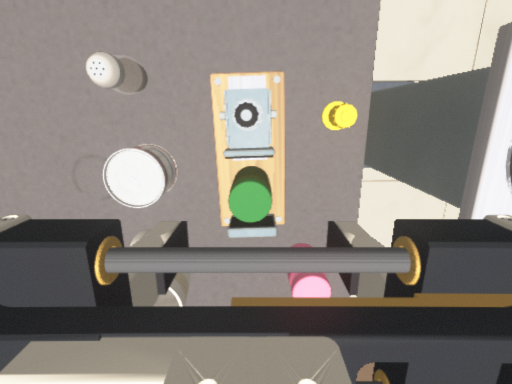

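The wrist view shows the pin knob at (246,114) in the jaw, the jar lid at (250,193) and the yellow look-alike at (340,116). I'll measure the knob.

Run:
```python
from h import *
w=np.load("w1.npz"); C=(slice(65,240),slice(205,295)); i=w['i'][C].astype(int); P=w['W'][C]
k=(P[...,2]>.07)&(P[...,2]<.11)&(P[...,1]<-.02); q=P[k]
print("knob",len(q),cv2.minEnclosingCircle(q[:,:2].astype(np.float32)),np.median(q,0),q[:,2].max())
l=(P[...,2]>.092)&(P[...,1]>0.01)&(P[...,1]<.09); q=P[l]; print("lid",cv2.minEnclosingCircle(q[:,:2].astype(np.float32)),np.median(q,0))
c=(P[...,2]>.050)&(P[...,2]<.058)&(P[...,1]<-.03); q=P[c]; print("collar",cv2.minEnclosingCircle(q[:,:2].astype(np.float32)),np.median(q,0))
b=(P[...,2]>.044)&(P[...,2]<.0497)&(P[...,1]<0); q=P[b]; print("block",cv2.minAreaRect(q[:,:2].astype(np.float32)),np.median(q,0))
b=(P[...,2]>.055)&(P[...,2]<.066)&(P[...,1]>-.03)&(P[...,1]<.01); q=P[b]; print("plate",cv2.minAreaRect(q[:,:2].astype(np.float32)),np.median(q,0))
b=(P[...,2]>.004)&(P[...,2]<.013); q=P[b]; print("board",cv2.minAreaRect(q[:,:2].astype(np.float32)))
```

```text
knob 459 ((0.48426684737205505, -0.04616977274417877), 0.012980177998542786) [ 0.48407361 -0.0457814   0.08992551] 0.09314446265003883
lid ((0.48043614625930786, 0.0459735281765461), 0.02444089576601982) [0.48038786 0.04502522 0.09903319]
collar ((0.4838514029979706, -0.047056958079338074), 0.016854437068104744) [ 0.47804809 -0.05252429  0.05296078]
block ((0.4819678068161011, -0.03502281755208969), (0.05669806897640228, 0.057929664850234985), 1.1775007247924805) [ 0.48004185 -0.03484215  0.04757438]
plate ((0.48233476281166077, -0.0014380477368831635), (0.06002854183316231, 0.010034691542387009), 1.8152967691421509) [ 0.48121709 -0.00212406  0.05865762]
board ((0.48220574855804443, 0.0065611302852630615), (0.09598208963871002, 0.21065087616443634), 1.9564321041107178)
```

>>> step_arm:
  steps:
    - [[0.35,-0.06,0.2,0,0,0],[0.73,-0.12,0.4,0,0,0.06],[0.73,-0.12,0.7,0,0,0.06],[0.73,-0.12,0.9,0,0,0.06],[0.73,-0.12,1,0,0,0.06],[0.73,-0.12,1,0,0,0.06]]

```text
clock: 2.8
tool_pos: [0.4836, -0.0467, 0.1255]
orientation: [179.9, -0.0, -91.7]
force: [0.8, 0.9, 0.4]
opening: 0.0876
gripper_force: 0.0
```

Run:
```python
from h import *
o=get_obs(); print(o['tool_pos'],o['orientation'])
i,W=cloud("wrist"); np.savez("w2.npz",i=i,W=W); save("pics/w2.png",i)
i,W=cloud("side"); save("pics/s2.png",cv2.resize(i[120:270,180:380],None,fx=2.5,fy=2.5))
```

```text
[ 0.48361539 -0.04673916  0.12554577] [ 1.79866544e+02 -4.26059234e-02 -9.17214541e+01]
```

View pics/s2.png

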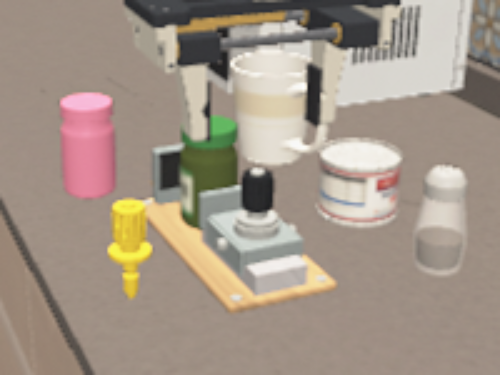

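The fingers hang either side of the pin knob at (257,188), with the yellow pin at (128,245) well clear. Lowering, with a small yaw correction.

>>> step_arm:
  steps:
    - [[0,0,0.2,0,0,-0.12],[0,0,0.4,0,0,-0.12],[0,0,0.55,0,0,-0.12],[0,0,0.63,0,0,-0.12],[0,0,0.67,0,0,-0.12],[0,0,0.67,0,0,-0.12]]

```text
clock: 3.5
tool_pos: [0.4847, -0.0464, 0.06]
orientation: [-180.0, 0.0, -88.3]
force: [-0.9, 0.4, -0.5]
opening: 0.0878
gripper_force: 0.0
```

>>> step_arm:
  steps:
    - [[0,0,0,0,0,0],[0,0,0,0,0,0],[0,0,0,0,0,0],[0,0,0,0,0,0],[0,0,0,0,0,0],[0,0,0,0,0,0],[0,0,0,0,0,0],[0,0,0,0,0,0],[0,0,0,0,0,0],[0,0,0,0,0,0]]
  jaw: 255

```text
clock: 4.5
tool_pos: [0.4841, -0.0467, 0.0595]
orientation: [180.0, -0.0, -88.4]
force: [-1.1, -0.1, 1.4]
opening: 0.0243
gripper_force: 30.0
```

>>> step_arm:
  steps:
    - [[0,0,-0.05,0,0,0],[0,0,-0.12,0,0,0],[0,0,-0.25,0,0,0],[0,0,-0.4,0,0,0],[0,0,-0.55,0,0,0],[0,0,-0.6,0,0,0],[0,0,-0.6,0,0,0],[0,0,-0.6,0,0,0],[0,0,-0.6,0,0,0],[0,0,-0.6,0,0,0],[0,0,-0.6,0,0,0],[0,0,-0.6,0,0,0],[0,0,-0.6,0,0,0],[0,0,-0.6,0,0,0],[0,0,-0.6,0,0,0],[0,0,-0.6,0,0,0],[0,0,-0.6,0,0,0],[0,0,-0.6,0,0,0]]

```text
clock: 6.3
tool_pos: [0.4843, -0.0466, 0.1196]
orientation: [-180.0, 0.0, -88.4]
force: [-0.1, -1.0, 0.5]
opening: 0.0245
gripper_force: 30.0
```

Run:
```python
from h import *
o=get_obs(); print(o['tool_pos'],o['orientation'],o['opening'])
i2,T=cloud("top"); i,W=cloud("side"); np.savez("s3.npz",i=i,W=W); np.savez("t3.npz",i=i2,W=T)
w,X=cloud("wrist"); np.savez("w3.npz",i=w,W=X)
a=cv2.resize(i[120:260,190:350],(640,560)) 
save("pics/s3.png",cv2.resize(np.hstack([i[110:270,180:350],w[60:220,150:350]]),None,fx=2.1,fy=2.1))
```

```text
[ 0.48432393 -0.04663796  0.11959338] [-1.79994598e+02  2.38712106e-03 -8.83686465e+01] 0.024491381711221605
```

View pics/s3.png

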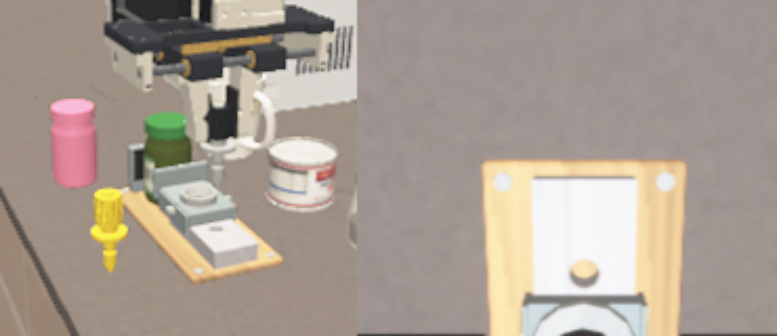

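The jaw has sprung across to the jar. Its funnel is at (197,192) and the bare rail hole at (218,228). The pin hangs upright in the fingers. I'll measure the hole's new place.

Run:
```python
from h import *
def plate(f,C):
    d=np.load(f); P=d['W'][C]; i=d['i'][C].astype(int)
    return P,i
def rep(n,q): 
    print(n,len(q),np.round(np.median(q,0),4),np.round(np.percentile(q,2,axis=0),4),np.round(np.percentile(q,98,axis=0),4), cv2.minAreaRect(q[:,:2].astype(np.float32)) if len(q)>3 else '')
C=(slice(150,250),slice(220,330))
for f in("side.npz","s3.npz"):
    P,i=plate(f,C); x,y,z=P[...,0],P[...,1],P[...,2]; grey=(i.max(-1)-i.min(-1)<40)
    m=(z>.045)&(z<.051)&(x>.445)&(x<.52)&(y>-.09)&(y<.05)&grey; rep(f+" blocktop",P[m])
    m=(z>.053)&(z<.064)&(x>.445)&(x<.52)&(y>-.02)&(y<.055)&grey; rep(f+" plate",P[m])
    m=(z>.085)&(y>0)&(y<.1)&(i[...,1]>i[...,0]+30); rep(f+" lid",P[m])
d=np.load("s3.npz"); P=d['W']; m=np.zeros(P.shape[:2],bool); m[185:215,255:300]=1
m&=(P[...,2]<.0455)&(P[...,2]>.025)&(P[...,1]>-.03)&(P[...,1]<.02)&(P[...,0]>.465)&(P[...,0]<.50); rep("funnel",P[m])
# wrist: block back edge and funnel
for f in("w1.npz","w3.npz"):
    d=np.load(f); P=d['W']; z=P[...,2]; m=(z>.044)&(z<.0505)&(P[...,0]>.44)&(P[...,0]<.53)&(P[...,1]<.03)&(P[...,1]>-.1); rep(f+" blk",P[m])
d=np.load("w3.npz");P=d['W']; m=(P[...,2]<.0445)&(P[...,2]>.03)&(P[...,0]>.46)&(P[...,0]<.51)&(P[...,1]>-.03); rep("wfun",P[m])
d=np.load("t3.npz");P=d['W']
```

```text
side.npz blocktop 121 [ 0.4696 -0.0092  0.0484] [ 0.4513 -0.0665  0.0452] [0.4963 0.0409 0.0509] ((0.47448858618736267, -0.012355737388134003), (0.11099953204393387, 0.049300700426101685), 86.5050277709961)
side.npz plate 121 [ 0.4676 -0.0052  0.0585] [ 0.4511 -0.0099  0.0537] [0.5008 0.0436 0.0629] ((0.47156503796577454, 0.013713715597987175), (0.055840205401182175, 0.049509380012750626), 75.90803527832031)
side.npz lid 257 [0.4762 0.0321 0.1001] [0.4559 0.0202 0.0865] [0.5004 0.0649 0.1021] ((0.47999778389930725, 0.04251912608742714), (0.046551674604415894, 0.04499609023332596), 53.10374450683594)
s3.npz blocktop 182 [ 4.81e-01 -3.00e-04  4.82e-02] [ 0.4509 -0.0293  0.0453] [0.5078 0.0321 0.0506] ((0.47934073209762573, 0.0007504895329475403), (0.06430379301309586, 0.061028096824884415), 89.02838134765625)
s3.npz plate 146 [0.4775 0.0308 0.0586] [0.4504 0.0273 0.0532] [0.5096 0.0529 0.0622] ((0.4808582663536072, 0.03688923642039299), (0.0287884883582592, 0.06099738925695419), 82.21161651611328)
s3.npz lid 221 [0.4736 0.0517 0.1003] [0.4561 0.0396 0.0864] [0.4961 0.0837 0.1022] ((0.4
[... 186 characters left out ...]
] ((0.48171231150627136, -0.005050927400588989), (0.033163174986839294, 0.049265921115875244), 1.1120778322219849)
w1.npz blk 177 [ 0.4802 -0.0319  0.0476] [ 0.4635 -0.0638  0.0447] [0.5046 0.0275 0.0499] ((0.4813157618045807, -0.01728573814034462), (0.0932077169418335, 0.05668133124709129), 89.70477294921875)
w3.npz blk 28 [0.4642 0.0297 0.0475] [0.4604 0.0288 0.0446] [0.4967 0.0299 0.0503] ((0.47950780391693115, 0.029688818380236626), (0.03834231197834015, 0.0012156085576862097), 1.1882773637771606)
wfun 93 [ 0.5033 -0.0228  0.0399] [ 0.4601 -0.0297  0.0363] [0.5094 0.0588 0.0442] ((0.48458826541900635, 0.015299998223781586), (0.04932228475809097, 0.08992215991020203), 0.23558728396892548)
```

Run:
```python
from h import *
def ray(n,u,v,z):
    c=calibration(n); p=cv2.undistortPoints(np.array([[[u,v]]],float),np.array(c["mtx"],float),np.array(c["dist"],float)).ravel()
    Rm=cv2.Rodrigues(np.array(c["rvec"],float))[0]; o=-Rm.T@np.array(c["tvec"],float).ravel(); d=Rm.T@np.array([*p,1]); return np.round(o+d*(z-o[2])/d[2],4)
print("side rim",ray("side",274.8,201.7,.048),"wrist x",ray("wrist",258.6,217,.048))
s=np.load("side.npz"); # check bias: knob collar before
for f in("s3",): save("pics/f3.png",cv2.resize(np.load(f+".npz")['i'][175:235,245:325],None,fx=8,fy=8,interpolation=cv2.INTER_CUBIC))
P=np.load("s3.npz")['W']; print("pin shank px z")
for u,v in((284,180),(284,190),(284,195)): print(ray("side",u,v,.09))
```

```text
side rim [ 0.4832 -0.0129  0.048 ] wrist x [ 0.4828 -0.0304  0.048 ]
pin shank px z
[ 0.5076 -0.0039  0.09  ]
[ 0.485  -0.0519  0.09  ]
[ 0.4746 -0.0738  0.09  ]
```

View pics/f3.png

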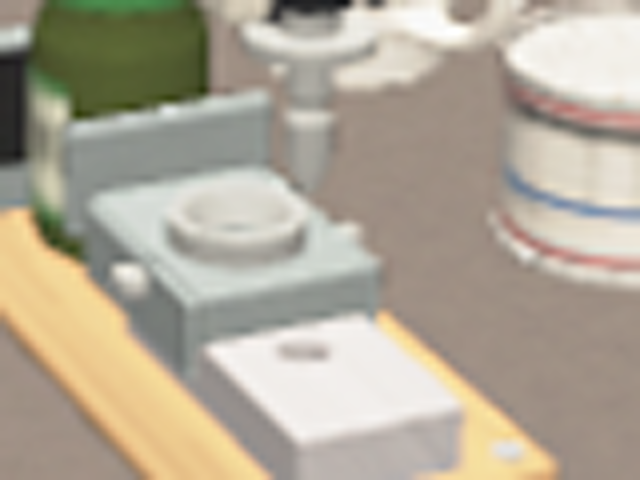

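The close-up shows the funnel's raised rim centred at (238,208), which puts the hole at about (0.483, -0.010). The rail hole at (303,352) is bare, and the pin is upright above. Shifting across and starting the insertion.

>>> step_arm:
  steps:
    - [[-0.15,0,0,0,0,0],[-0.3,0,0,0,0,0],[-0.37,0,0,0,0,0],[-0.37,0,0,0,0,0],[-0.37,0,0.1,0,0,0],[-0.37,0,0.18,0,0,0],[-0.37,0,0.22,0,0,0],[-0.37,0,0.25,0,0,0],[-0.37,0,0.28,0,0,0],[-0.37,0,0.28,0,0,0]]

```text
clock: 7.45
tool_pos: [0.483, -0.0098, 0.0911]
orientation: [180.0, -0.0, -88.4]
force: [0.9, -0.3, -0.5]
opening: 0.0244
gripper_force: 30.0
```

Run:
```python
from h import *
o=get_obs(); print(o['tool_pos'],o['force'],o['moment'])
i,W=cloud("side"); save("pics/s4.png",cv2.resize(i[165:235,235:325],None,fx=8,fy=8,interpolation=cv2.INTER_CUBIC))
```

```text
[ 0.48304823 -0.00983665  0.09114691] [ 0.87111166 -0.30064792 -0.47435169] [ 0.08282794 -0.00914572  0.05993886]
```

View pics/s4.png

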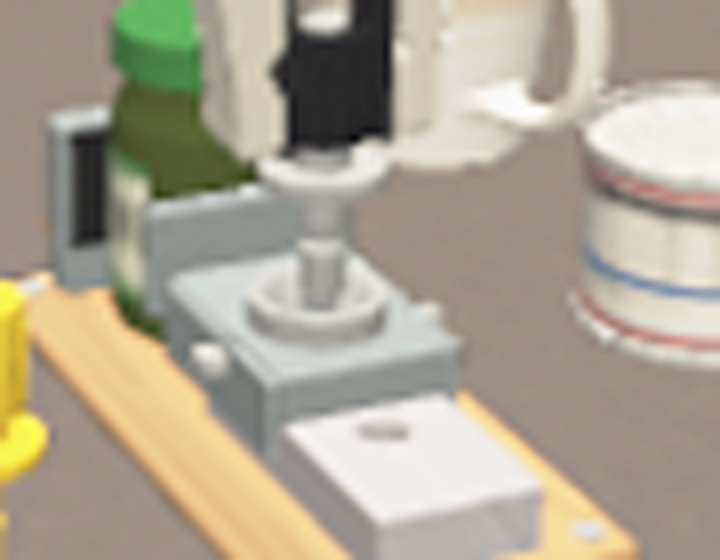

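The shank tip stands centrally in the funnel at (320,285). Continuing down and watching the forces.

>>> step_arm:
  steps:
    - [[0,0,0.03,0,0,0],[0,0,0.06,0,0,0],[0,0,0.09,0,0,0],[0,0,0.11,0,0,0],[0,0,0.11,0,0,0]]

```text
clock: 8.0
tool_pos: [0.4831, -0.0096, 0.0802]
orientation: [180.0, 0.0, -88.4]
force: [0.6, 0.4, -2.0]
opening: 0.0243
gripper_force: 30.0
```

>>> step_arm:
  steps:
    - [[0,0,0.02,0,0,0],[0,0,0.04,0,0,0],[0,0,0.06,0,0,0],[0,0,0.08,0,0,0],[0,0,0.1,0,0,0],[0,0,0.1,0,0,0]]

```text
clock: 8.6
tool_pos: [0.483, -0.0096, 0.0702]
orientation: [180.0, 0.0, -88.4]
force: [-0.0, 1.5, -4.5]
opening: 0.0243
gripper_force: 30.0
```

>>> step_arm:
  steps:
    - [[0,0,0.02,0,0,0],[0,0,0.04,0,0,0],[0,0,0.06,0,0,0],[0,0,0.08,0,0,0],[0,0,0.1,0,0,0],[0,0,0.11,0,0,0],[0,0,0.11,0,0,0]]

```text
clock: 9.3
tool_pos: [0.4832, -0.0097, 0.0594]
orientation: [180.0, -0.0, -88.4]
force: [-0.8, 1.0, 0.2]
opening: 0.0244
gripper_force: 30.0
```

Run:
```python
from h import *
o=get_obs(); print(o['tool_pos'],o['force'],o['moment'])
i,W=cloud("side"); save("pics/s5.png",cv2.resize(i[165:235,235:325],None,fx=8,fy=8,interpolation=cv2.INTER_CUBIC))
```

```text
[ 0.4832289  -0.0097485   0.05944069] [-0.75069903  1.02946889  0.23179107] [0.39049073 0.23364848 0.02888912]
```

View pics/s5.png

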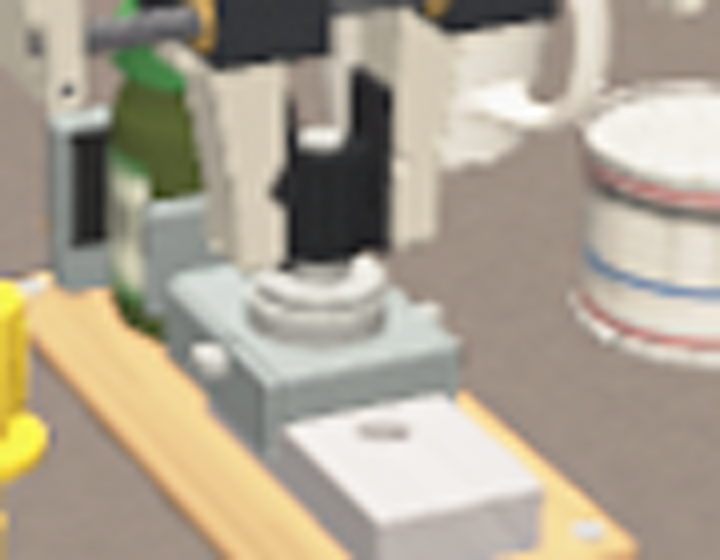

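The collar is down on the rim at (318,300), at the original home height. I'll press slightly more to make sure it has clicked.

>>> step_arm:
  steps:
    - [[0,0,0.01,0,0,0],[0,0,0.015,0,0,0],[0,0,0.02,0,0,0],[0,0,0.02,0,0,0]]

```text
clock: 9.75
tool_pos: [0.4835, -0.0099, 0.0589]
orientation: [-180.0, -0.0, -88.3]
force: [-6.7, 0.8, 18.5]
opening: 0.0241
gripper_force: 30.0
```

It took 18 N with almost no movement, so the pin is home. Relaxing the load, then releasing.

>>> step_arm:
  steps:
    - [[0,0,-0.01,0,0,0],[0,0,-0.018,0,0,0],[0,0,-0.018,0,0,0]]

```text
clock: 10.05
tool_pos: [0.4833, -0.0097, 0.0594]
orientation: [-180.0, 0.0, -88.4]
force: [-0.6, 1.7, 2.6]
opening: 0.0242
gripper_force: 30.0
```

>>> step_arm:
  steps:
    - [[0,0,0,0,0,0],[0,0,0,0,0,0],[0,0,0,0,0,0],[0,0,0,0,0,0],[0,0,0,0,0,0],[0,0,0,0,0,0],[0,0,0,0,0,0],[0,0,0,0,0,0]]
  jaw: 0

```text
clock: 10.85
tool_pos: [0.4833, -0.0097, 0.0594]
orientation: [180.0, -0.0, -88.4]
force: [-1.0, -0.1, 0.0]
opening: 0.0829
gripper_force: 0.0
```

>>> step_arm:
  steps:
    - [[0,0,-0.15,0,0,0],[0,0,-0.4,0,0,0],[0,0,-0.7,0,0,0],[0,0,-1,0,0,0],[0,0,-1,0,0,0],[0,0,-1,0,0,0]]

```text
clock: 11.45
tool_pos: [0.4835, -0.0095, 0.1599]
orientation: [-179.9, 0.0, -88.4]
force: [0.0, -0.1, 0.1]
opening: 0.0876
gripper_force: 0.0
```

Run:
```python
from h import *
o=get_obs(); print(o['tool_pos'],o['opening'])
i,W=cloud("side"); save("pics/s6.png",cv2.resize(i[150:240,210:325],None,fx=6.5,fy=6.5,interpolation=cv2.INTER_CUBIC))
C=(slice(150,230),slice(240,310)); P=W[C]; k=(i[C].max(-1)<70)&(P[...,2]>.055)&(P[...,2]<.12)&(P[...,1]<.02); q=P[k]; print(len(q),np.round(q.max(0),4),np.round(np.median(q,0),4))
d=np.load("side.npz"); P=d['W'][C]; k=(d['i'][C].max(-1)<70)&(P[...,2]>.055)&(P[...,2]<.12)&(P[...,1]<-.02); q=P[k]; print(len(q),np.round(q.max(0),4),np.round(np.median(q,0),4))
```

```text
[ 0.48346907 -0.0094868   0.15994185] 0.08759137218927525
160 [ 0.4926 -0.0055  0.0916] [ 0.4773 -0.021   0.0787]
172 [ 0.4939 -0.0458  0.0928] [ 0.4787 -0.0577  0.0785]
```

View pics/s6.png

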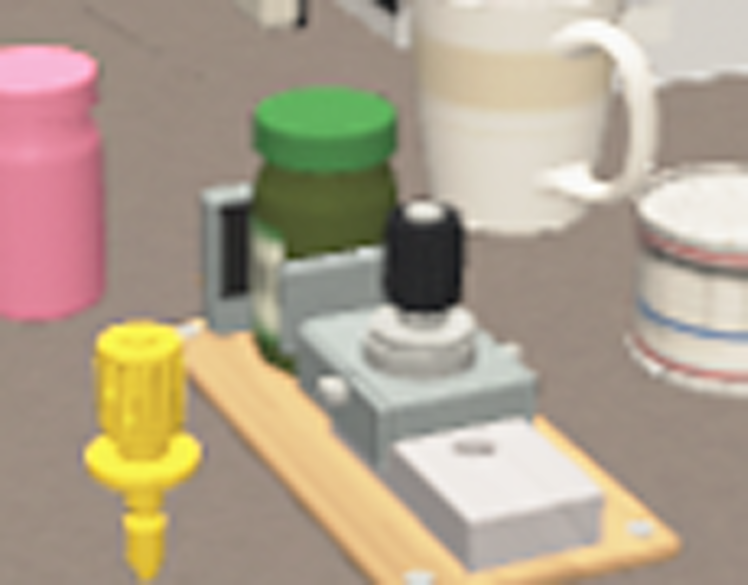

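The pin is home in the jaw, with its collar at (420,335) and its height the same as before. The jar stands upright between the jaws at (325,200), and the first rail hole is bare. Handing in.

```bash
python3 -c "
from plant import *
print(close_job())"
```

```text
the job is handed in; nothing more can be done
None
```

I handed the job in at about 11.5 s on the robot's clock: the jar stands upright, clamped between the jaws, with the pin pushed fully home through the jaw over the rail's second hole.

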